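Feel the end float of a pump shaft and take it up with a slotted shim

TASK

The shaft of the small pump on the bench has too much end float: gently push it in until it meets the spring of its inner stop, then pull it out to its outer stop to feel how far it floats. Leave it pulled out and fit the thickest of the three slotted shims from the rack that slips freely into the gap behind the flange, standing fully home in its pocket. Then pull the shaft against its outer stop once more to prove that little float is left, push it back until the flange rests on the shim, and let go; lean on the stops only lightly, and leave the other shims in the rack and the rest of the bench as it is.

Things in the scene. Friction and masses are not known exactly. Their poses are not given: they have to be found in the camera images.
- pump: Blue bearing housing with grey motor, fixed on a 170 x 112 mm bed plate; top 111 mm high. Origin: bench level, under the centre of the thrust face, the flat round front of the housing (52 mm across, up to 92 mm above the bench). x points from that face back to the motor; the shaft sticks out along -x, its centre line 66 mm above the bench.
- pocket (a point): Shim pocket: the point on its ledge (36 mm above the bench) straight under the shaft, at the foot of the thrust face; axes as the pump's. The ledge reaches 21 mm out from the face (towards -x) between two upright cheeks, 48 mm apart, 19 mm long, with flared tops 81 mm above the bench. A shim's feet rest on the ledge, between the cheeks.
- shaft (a joint): How far the shaft is pulled out, m (along the pump's -x). At 0 it just touches the inner stop. Gap between thrust face and flange (34 mm across, 8 mm thick) = 2.0 mm + this value. It cannot turn; the seal drags with 2 N, so it stays where left. The outer stop lies at 6 to 13.5 mm, different each time, hidden. The free travel between the stops is the end float.
- hub_grip (a point): Centre of the aluminium coupling hub on the shaft: a block 32 mm long (along the shaft), 28 mm wide and high, with two upright flats to grip, and a disc 36 mm across, 5 mm thick, at its free end. 66 mm above the bench; 75 mm in front of the thrust face when shaft is 0; axes as the pump's. Between hub and flange the neck is 16 mm thick.
- washer_in (a joint): How far the hidden spring washer of the inner stop is squeezed by a push on the shaft, m: 0 relaxed, 0.001 at 10 N (beside the seal's 2 N of drag). 0.5 mm (5 N) kept for a moment is a sure touch; over 2 mm (20 N) damages the bearing.
- washer_out (a joint): The same for the outer stop, squeezed by a pull on the shaft: 0 relaxed, 0.001 m at 10 N (beside 2 N of drag). 0.5 mm kept for a moment is a sure touch; over 2 mm (20 N) damages the bearing. Let go, the shaft springs back until little is left of this.
- shim_rack: Grey plastic rack 124 x 64 x 26 mm with three slots 20 mm deep (floor 6 mm above the bench), 38 mm apart along its x; a shim stands in each, its thickness along the rack's x. Origin: centre of its underside. Fixed.
- shim_blue: Steel shim 7.0 mm thick, blue tab. All shims: upright fork 44 mm wide; two 12 mm legs, the slot between them 20 mm wide, open below, 42 mm deep; bridge 42 to 56 mm above the feet; on it a tab 16 mm wide, 40 mm high to grip by its edges. The legs taper by 1.5 mm a side over their lowest 8 mm. Origin: underside of the feet, middle; x along thickness, y width, z up; 0.15 kg.
- shim_yellow: As the blue shim, but 9.5 mm thick with a yellow tab.
- shim_red: As the blue shim, but 12.0 mm thick with a red tab.
- tape_roll: Roll of tan tape lying flat, 78 mm across, 18 mm high; a bystander. Origin: centre of the underside.
- marker_1: Black marker pen, 131 mm long, lying; a bystander.
- parts_dish: Small round metal dish, 71 mm across, 17 mm high; a bystander. Origin: centre of the underside.
- hex_key: Black hex key, 92 mm long, lying; a bystander.
- screwdriver: Red-handled screwdriver, 193 mm long, lying; a bystander.

How it is judged:
By the outcome, as a careful person would: the job done as asked, in the order asked, and still so for the second after the job is handed in, with the robot touching nothing.
It also fails if it takes over 72 s, if anything falls off the work surface, if the arm or the gripper's body presses on something with over 40 N, if the wrist force passes 120 N, or if a joint passes its speed limit or range.

ROBOT

A 6-joint arm with a two-finger parallel gripper is mounted at the origin on a cart in front of the work surface, level with it; the furniture and walls round the work are solid. World frame = base frame: x ahead of the robot, y to its left, z up, the work surface at z = 0. Lengths are in m, angles in rad, forces in N, time in s.
With the tool pointing down it reaches from about 0.3 to 0.775 m from the base axis. Payload 14.6 kg.
Tool frame: the origin (TCP) lies between the finger pads; the fingertips stand ctrl.tip_extent ahead of it and the grasp point (between the pads) lies 3 mm ahead of it (ctrl.tip_extent is the distance from the TCP to the fingertips, in m); z points along the fingers, y is the line along which they close (so a half turn about z gives the same grasp; the last joint's range is limited). The gripper opens to 94 mm and grips with 3 to 60 N. Pads are 16 mm wide; open, the fingers measure 119 mm over their backs; the gripper's body (75 mm by 177 mm) begins 78 mm behind the grasp point.
Start: joints at [-0.067, 0.3, 1.521, -0, 1.321, -0.067], TCP at [0.55, -0, 0.227] pointing down, gripper open.
Joint ranges: [-3.03, 3.03], [-0.79, 2.21], [0.23, 2.52], [-1.04, 4.18], [0, 3.07], [-2.55, 2.55]. Speed limits (rad/s): [2.22, 2.22, 2.57, 3.14, 3.14, 3.14].

INTERFACE

Orientations are given as [roll, pitch, yaw] about the fixed x, y, z axes, in that order (R = Rz(yaw) Ry(pitch) Rx(roll)).
In Python, from station import ctrl, eyes gives the robot as it stands. The module is installed in compiled form; this text tells all that it offers.
- The arm moves only by the shell command python3 -m crank FILE [OPENING] [FORCE], which reads ROWS from the file FILE. ROWS is a JSON list of rows, 1 to 10 of them, each of 6 numbers: dx, dy, dz in m, then a rotation vector rx, ry, rz in rad; each row shifts and turns the commanded pose from where the row before left it, along the tool's axes as they then stand; what a row does not reach is not made up. A row lasts 1/10 s, in which the tool goes at most 0.05 m and 0.15 rad, less where a joint would pass 70% of its speed; a pose out of reach is approached as far as the arm can. OPENING is the finger opening in m, set as the command begins (- or left out keeps the last). The fingers move at their own pace and stop on an object; FORCE is the grip in N (left out, the last holds). Time passes only in rows, so rows that do not move let the fingers close. It prints the time, the measured TCP pose, the force, the opening and the grip force at its end. Input that does not fit is refused with a message, and nothing moves.
- ctrl.get_obs(): the state, without advancing time (a new reading comes with each control period).
- eyes.camera(name): name is "scene" or "side" or "wrist"; returns a dict with "pixels" (400x640x3 uint8, blue, green, red), "fx", "fy", "cx", "cy" (pixels), "extrinsics" (4x4, takes a point from camera to world coordinates). Camera axes: x right, y up, looking along -z (the intrinsics and any distortion apply to the point x, -y, -z); pixel columns grow to the right and rows downward; lengths in m; the calibration is good to about 2 mm. A picture is of the moment at which its call begins. There is no depth.
- ctrl.hand_in(): hands the job in; it is judged then, once.
The state is a dict: "time_s": time; "qpos": joint angles; "joint_vel": joint speeds; "tau": joint torques, N m; "ee_pos": TCP position; "eef_rot": TCP orientation; "force": force on the tool from outside, world axes, zero at the start; "moment": the same for the moment, N m; "grip_width": finger opening in m; "grip_force": force on a finger pad.
Only numpy, scipy, OpenCV 4.12 (cv2) and the standard library are available. Lean on these libraries where they do the work, as an engineer would, in place of code of your own. Each camera call takes 0.05 s, during which the arm holds its last target. There are 200 camera calls.

## Working session

There is one attempt and no reset: what is moved stays moved. The work goes in short steps, Python scripts to look and compute and a shell command to move; the robot and the scene stay as the last step left them, time stands still between calls to the robot, and variables do not carry over. Pictures are saved under pics/ and viewed, at most 10 in all, crops included, and the job is handed in when it is done.

```bash
mkdir -p pics
cat > h.py <<'E'
import numpy as np, cv2
from station import ctrl, eyes
def cam(n):
    c=eyes.camera(n); return c
def proj(c,P):
    T=np.linalg.inv(c["extrinsics"]); p=T[:3,:3]@np.asarray(P,float)+T[:3,3]
    return np.array([c["cx"]+c["fx"]*p[0]/-p[2], c["cy"]-c["fy"]*p[1]/-p[2]])
def ray(c,u,v):
    E=np.array(c["extrinsics"]); d=np.array([(u-c["cx"])/c["fx"],-(v-c["cy"])/c["fy"],-1.])
    return E[:3,3],E[:3,:3]@d
def onz(c,u,v,z):
    o,d=ray(c,u,v); return o+d*(z-o[2])/d[2]
def tri(c1,p1,c2,p2):
    o1,d1=ray(c1,*p1);o2,d2=ray(c2,*p2)
    s=np.linalg.lstsq(np.c_[d1,-d2],o2-o1,rcond=None)[0]
    a=o1+d1*s[0];b=o2+d2*s[1]; return (a+b)/2,np.linalg.norm(a-b)
E
python3 - <<'E'
from h import *
import pickle
D={}
for n in ["scene","side","wrist"]:
    c=cam(n);D[n]=c;cv2.imwrite(f"pics/{n}0.png",c["pixels"]);print(n,{k:c[k] for k in c if k!="pixels"})
pickle.dump(D,open("d0.pkl","wb"))
print(ctrl.get_obs(),ctrl.tip_extent)
E
```

```text
scene {'fx': 462.1021778938568, 'fy': 462.1021778938568, 'cx': 310.77363782631437, 'cy': 195.54049772861646, 'extrinsics': array([[-0.8514299 ,  0.39385856, -0.34632725,  0.11705269],
       [-0.52430087, -0.6558821 ,  0.54307207,  0.74581786],
       [-0.01325626,  0.64396747,  0.76493801,  1.07516749],
       [ 0.        ,  0.        ,  0.        ,  1.        ]])}
side {'fx': 372.720765311773, 'fy': 372.720765311773, 'cx': 322.18427232228487, 'cy': 200.27555231122585, 'extrinsics': array([[ 0.96877605,  0.13230283, -0.20968767,  0.34332348],
       [-0.24669822,  0.42991838, -0.86851032, -0.78671509],
       [-0.02475779,  0.89312158,  0.4491335 ,  0.50164515],
       [ 0.        ,  0.        ,  0.        ,  1.        ]])}
wrist {'fx': 287.58661826724835, 'fy': 287.58661826724835, 'cx': 318.70970992847015, 'cy': 202.7675503346808, 'extrinsics': array([[ 9.99998032e-01, -5.36196399e-04,  1.91000956e-03,
         5.49406932e-01],
       [ 7.87553725e-05,  9.72752138e-01,  2.31847519e-01,
         6.63564389e-02],
       [-1.98228169e-03, -2.31846912e-01,  9.72750266e-01,
         3.84935764e-01],
       [ 0.00000000e+00,  0.00000000e+00,  0.00000000e+00,
         1.00000000e+00]])}
{'time_s': 0.15, 'qpos': array([-6.66234094e-02,  3.00322174e-01,  1.52140424e+00, -5.59278468e-06,
        1.32070778e+00, -6.65719739e-02]), 'joint_vel': array([ 0.00015742, -0.00101541,  0.00045001,  0.00112579, -0.00069829,
       -0.0022684 ]), 'tau': array([-2.50185103e-04, -5.31960297e+01, -3.52822959e+01,  7.07691838e-02,
        2.35654798e-02, -3.66386917e-05]), 'ee_pos': array([ 5.49829882e-01, -5.80824462e-06,  2.27042828e-01]), 'eef_rot': array([-3.14075261e+00, -5.05766289e-05,  1.57074626e+00]), 'force': array([ 1.40666732, -0.90290307, -0.19314836]), 'moment': array([-0.03543034,  0.00576172,  0.01450908]), 'grip_force': 0.0, 'grip_width': 0.09425520737653102} 0.022
```

View pics/scene0.png

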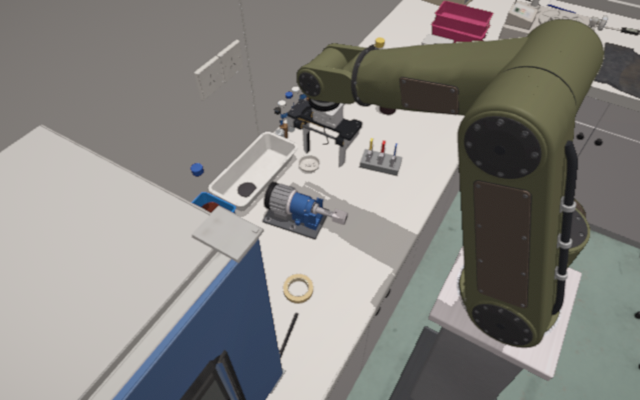

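View pics/side0.png

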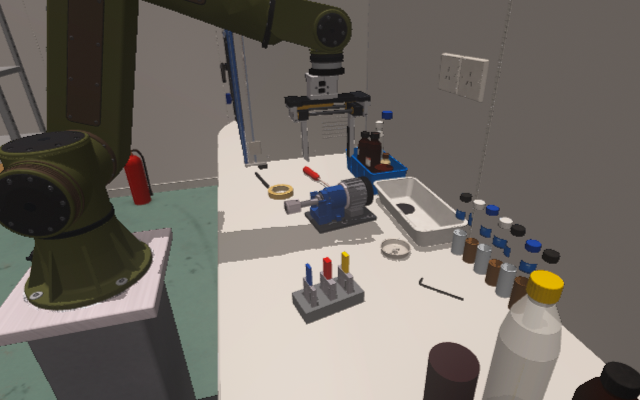

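View pics/wrist0.png

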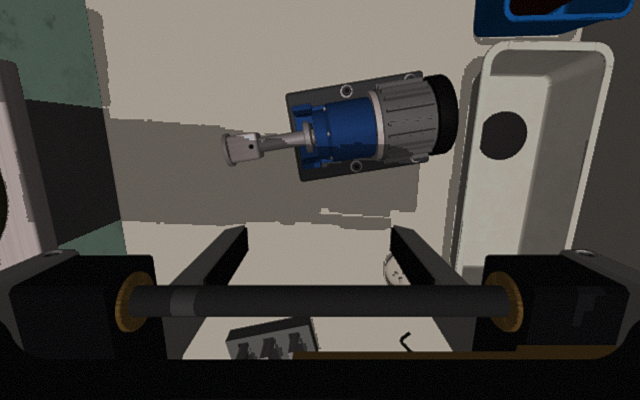

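The scene view shows the pump at mid-left (hub at 340,216) and the rack at (381,160). The side view has the rack at (328,295) with tabs blue (309,274), red (327,268) and yellow (345,262). The wrist view has the hub at (242,148), the flange at about (308,136) and the rack at (270,340).

Run:
```python
from h import *
import pickle
D=pickle.load(open("d0.pkl","rb"));w=D["wrist"];s=D["side"];sc=D["scene"]
for n,p,z in [("hubdisc",(228,150),.08),("hub",(244,147),.08),("flange",(307,135),.075),("platecorner",(288,94),.01),("platecorner2",(301,181),.01)]:
    print(n,onz(w,*p,z).round(4))
hsv={n:cv2.cvtColor(D[n]["pixels"],cv2.COLOR_BGR2HSV) for n in D}
def blob(n,lo,hi,box):
    m=cv2.inRange(hsv[n],lo,hi);k=np.zeros_like(m);x0,y0,x1,y1=box;k[y0:y1,x0:x1]=m[y0:y1,x0:x1]
    N,L,S,C=cv2.connectedComponentsWithStats(k);i=1+np.argmax(S[1:,4]);return C[i],S[i]
for nm,r in [("blue",((100,120,60),(130,255,255))),("red",((170,120,80),(180,255,255))),("yellow",((15,120,80),(32,255,255)))]:
    a=blob("side",*r,(290,240,370,300));b=blob("scene",*r,(355,125,410,165))
    P,e=tri(s,a[0],sc,b[0]);print(nm,a,b,P.round(4),e.round(4))
big=cv2.resize(w["pixels"][70:200,210:470],None,fx=3,fy=3,interpolation=cv2.INTER_CUBIC);cv2.imwrite("pics/w1.png",big)
```

```text
hubdisc [0.454  0.0503 0.08  ]
hub [0.4709 0.0534 0.08  ]
flange [0.5365 0.0656 0.075 ]
platecorner [0.5109 0.1145 0.01  ]
platecorner2 [0.5254 0.0064 0.01  ]Traceback (most recent call last):
  File "<stdin>", line 11, in <module>
  File "<stdin>", line 9, in blob
    return _wrapfunc(a, 'argmax', axis=axis, out=out, **kwds)
    return bound(*args, **kwds)
ValueError: attempt to get argmax of an empty sequence
```

```bash
echo '[[0.026,-0.04,0,0,0,0.143],[0.026,-0.04,0,0,0,0.143],[0,0,0,0,0,0.143],[0,0,0,0,0,0.143],[0,0,0,0,0,0.143],[0,0,0,0,0,0.143],[0,0,0,0,0,0.143],[0,0,0,0,0,0.143],[0,0,0,0,0,0.143],[0,0,0,0,0,0.143]]' > path.dat && python3 -m crank path.dat
python3 - <<'E'
from h import *
import pickle
D={}
for n in ["scene","side","wrist"]: D[n]=cam(n)
pickle.dump(D,open("d1.pkl","wb"))
o=ctrl.get_obs();print(o["ee_pos"],o["eef_rot"],o["qpos"])
cv2.imwrite("pics/w1.png",D["wrist"]["pixels"])
E
```

```text
time_s: 1.15
ee_pos: [0.474, 0.0574, 0.2273]
eef_rot: [-3.142, 0.0, 0.135]
force: [0.6, -0.6, -0.6]
grip_width: 0.0938
grip_force: 0.0
[0.47401154 0.05742545 0.22733657] [-3.14158462e+00  3.11633089e-04  1.43871419e-01] [ 4.38442342e-02  1.37947101e-01  1.71864032e+00 -2.41056926e-05
  1.28531611e+00  1.47077594e+00]
```

View pics/w1.png

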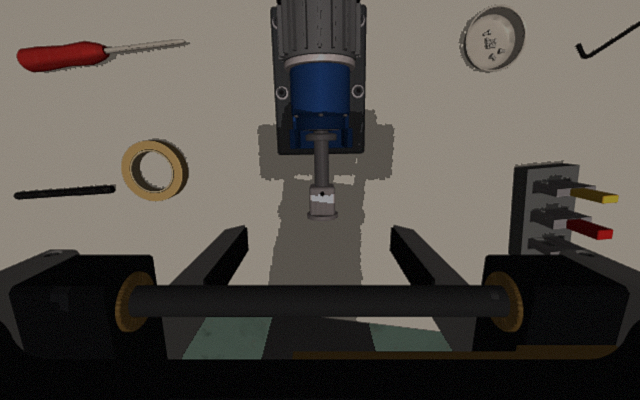

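The wrist view shows the pump nearly upright in the image: hub (322,202), disc front edge at row 217, flange (320,135), plate edges at columns 277 to 366. The rack is on the right at (545,210), with yellow at (600,196) and red at (600,230).

Run:
```python
from h import *
import pickle
D=pickle.load(open("d1.pkl","rb"));w=D["wrist"];im=w["pixels"]
a=cv2.resize(im[85:225,270:372],None,fx=4,fy=4,interpolation=cv2.INTER_CUBIC)
b=cv2.resize(im[155:295,505:625],None,fx=3,fy=4,interpolation=cv2.INTER_CUBIC)
cv2.imwrite("pics/z1.png",np.hstack([a,b]))
g=cv2.cvtColor(im,cv2.COLOR_BGR2GRAY)
for r in (145,155,165,175,190,200,208): print(r,g[r,300:345].tolist())
```

```text
145 [14, 18, 25, 25, 21, 26, 24, 21, 24, 25, 22, 23, 23, 27, 34, 44, 45, 47, 55, 54, 57, 64, 64, 61, 59, 53, 50, 42, 32, 20, 20, 21, 27, 22, 24, 22, 26, 22, 25, 23, 22, 23, 8, 8, 6]
155 [76, 74, 74, 77, 78, 72, 75, 78, 72, 71, 75, 75, 75, 79, 47, 38, 45, 47, 54, 54, 55, 61, 61, 61, 55, 52, 47, 44, 53, 78, 86, 87, 84, 82, 85, 84, 86, 85, 84, 83, 84, 83, 84, 85, 83]
165 [84, 80, 82, 82, 83, 81, 80, 81, 79, 83, 80, 80, 85, 86, 55, 37, 42, 47, 52, 55, 57, 62, 67, 62, 55, 52, 48, 42, 51, 76, 82, 84, 82, 82, 82, 80, 83, 81, 83, 80, 82, 80, 82, 81, 82]
175 [130, 125, 125, 127, 125, 129, 126, 94, 83, 134, 135, 125, 97, 77, 61, 40, 39, 49, 50, 57, 56, 59, 63, 60, 56, 52, 48, 45, 48, 72, 86, 80, 80, 82, 117, 129, 129, 130, 125, 94, 86, 118, 127, 127, 125]
190 [82, 85, 83, 82, 81, 81, 82, 84, 83, 60, 72, 81, 84, 87, 84, 88, 87, 89, 87, 89, 92, 95, 93, 93, 86, 88, 92, 89, 92, 91, 92, 91, 93, 83, 70, 76, 83, 82, 82, 82, 84, 84, 81, 79, 81]
200 [82, 81, 82, 84, 82, 79, 81, 84, 80, 67, 81, 105, 141, 154, 154, 152, 152, 151, 153, 152, 154, 152, 155, 153, 151, 152, 151, 152, 150, 149, 147, 152, 151, 134, 92, 80, 82, 83, 85, 81, 84, 81, 81, 84, 83]
208 [80, 84, 81, 79, 79, 82, 81, 82, 81, 66, 66, 76, 83, 85, 86, 79, 86, 88, 86, 84, 86, 83, 86, 86, 85, 85, 84, 87, 87, 86, 87, 89, 85, 78, 61, 78, 82, 81, 79, 84, 81, 84, 82, 82, 82]
```

View pics/z1.png

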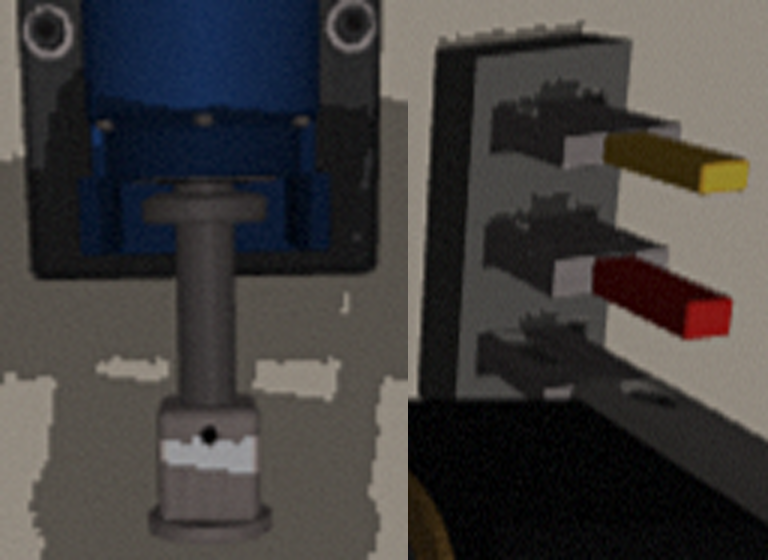

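Run:
```python
from h import *
import pickle
D=pickle.load(open("d1.pkl","rb"));w=D["wrist"];sc=D["scene"];s=D["side"]
f=lambda a,b:np.degrees(np.arctan2(*(b-a)[1::-1]))
A,B=onz(w,321.6,200,.08),onz(w,321.4,142,.083); print("shaft",A,B,f(A,B))
A,B=onz(w,321.3,185,.074),onz(w,321.3,145,.074); print("neck",A,B,f(A,B))
L=[onz(w,278.2,153.7,.012),onz(w,275,85,.012)];R=[onz(w,364.7,152,.012),onz(w,365.6,95,.012)]
print("plate",L,R,f(*L),f(*R),f(R[0],L[0])-90, np.linalg.norm(L[0]-R[0]))
print("hub rear/front",onz(w,321.6,184.5,.08),onz(w,321.6,213.5,.08))
print("housing top brow", onz(w,321.6,130,.092))
# rack: tab tops z=.102 (6+96)
c=lambda x,y:(505+(x-408)/3,155+y/4)
for n,q in [("yel",[(703,163),(748,160),(748,190),(700,192)]),("red",[(688,300),(731,297),(729,335),(684,338)])]:
    P=[onz(w,*c(*p),.102) for p in q];M=np.mean(P,0)
    print(n,M,np.linalg.norm(P[0]-P[1]),np.linalg.norm(P[0]-P[3]),f(P[3],P[0]),f(P[2],P[1]),f(P[0],P[1]))
P=[onz(w,*c(*p),.026) for p in [(478,57),(631,38),(456,398)]];print("rack",P,f(P[2],P[0]),f(P[0],P[1]),np.linalg.norm(P[0]-P[1]))
for n in ("side","scene"):
  h=cv2.cvtColor(D[n]["pixels"],cv2.COLOR_BGR2HSV)
  for k,lo,hi in [("b",(100,100,50),(130,255,255)),("r",(168,100,60),(180,255,255)),("r0",(0,100,60),(10,255,255)),("y",(12,100,60),(35,255,255))]:
    x0,y0,x1,y1=(290,240,370,300) if n=="side" else (355,125,410,165)
    m=cv2.inRange(h[y0:y1,x0:x1],lo,hi);N,_,S,C=cv2.connectedComponentsWithStats(m)
    print(n,k,[(C[i].round(1)+(x0,y0),S[i].tolist()) for i in range(1,N) if S[i,4]>8])
```

```text
shaft [0.47073298 0.05340739 0.08      ] [0.53199768 0.06232757 0.083     ] 8.284088383745813
neck [0.48604191 0.05585509 0.074     ] [0.52866038 0.06188615 0.074     ] 8.054602464935327
plate [array([0.50795118, 0.1142725 , 0.012     ]), array([0.58948863, 0.1268217 , 0.012     ])] [array([0.52538466, 0.00479938, 0.012     ]), array([0.59337924, 0.01576055, 0.012     ])] 8.74958366758791 9.15766778778096 9.048316264912529 0.1108525584568251
hub rear/front [0.48766435 0.05580761 0.08      ] [0.45562572 0.05126577 0.08      ]
housing top brow [0.54375718 0.06386909 0.092     ]
yel [ 0.51696657 -0.23435316  0.102     ] 0.014915533978883198 0.007539487549493195 13.433591698636159 21.606183237132967 -79.09339001716107
red [ 0.48010757 -0.24263981  0.102     ] 0.014662560822601615 0.010485944799934064 13.290405494444837 17.69249504060051 -78.85763749322187
rack [array([ 0.5332028 , -0.19903668,  0.026     ]), array([ 0.5476785, -0.2600329,  0.026    ]), array([ 0.42116938, -0.22439126,  0.026     ])] 12.751948494748557 -76.64947888851366 0.06269038035080528
side b [(array([308.4, 273.5]), [16, 24, 6, 21, 85])]
side r []
side r0 [(array([327. , 267.6]), [33, 17, 9, 23, 167])]
side y [(array([345. , 261.8]), [52, 11, 7, 22, 140])]
scene b []
scene r []
scene r0 [(array([382.7, 146. ]), [26, 16, 4, 11, 25])]
scene y [(array([357.5, 139.9]), [0, 13, 5, 5, 10]), (array([370.7, 144.2]), [15, 14, 3, 11, 18])]
```

```bash
echo '[[-0.003,0.0035,0.03,0,0,-0.006],[0,0,0.04,0,0,0],[0,0,0.04,0,0,0],[0,0,0.03,0,0,0],[0,0,0.018,0,0,0],[0,0,0,0,0,0]]' > path.dat && python3 -m crank path.dat 0.06; echo '[[0,0,0,0,0,0],[0,0,0,0,0,0],[0,0,0,0,0,0],[0,0,0,0,0,0],[0,0,0,0,0,0]]' > path.dat && python3 -m crank path.dat 0.02 30; python3 -c "
from h import *
o=ctrl.get_obs();print(o['time_s'],o['ee_pos'],o['eef_rot'],o['force'],o['grip_width'],o['grip_force'])"
```

```text
time_s: 1.9
ee_pos: [0.4703, 0.0535, 0.0674]
eef_rot: [-3.141, 0.004, 0.151]
force: [-0.0, 0.2, 0.4]
grip_width: 0.0603
grip_force: 0.0
time_s: 2.4
ee_pos: [0.4719, 0.0536, 0.07]
eef_rot: [3.142, -0.001, 0.147]
force: [-1.8, 0.9, 4.5]
grip_width: 0.0278
grip_force: 30.0
2.4 [0.47188285 0.05364032 0.07001492] [ 3.14158438e+00 -9.68632470e-04  1.47263511e-01] [-1.76819783  0.92811558  4.53782175] 0.02778018784853651 29.99098241329193
```

```bash
cat > g.py <<'E'
import sys
from h import *
o=ctrl.get_obs();u=np.array([np.cos(.15),np.sin(.15),0])
f=o["force"]@u;print("t %.2f  s=%.2fmm  fx=%.1f fy/z=%s w=%.2f"%(o["time_s"],o["ee_pos"]@u*1e3,f,o["force"][1:].round(1),o["grip_width"]*1e3))
sys.exit(abs(f-(-1.6))>float(sys.argv[1]))
E
python3 g.py 4
echo '[[0.0005,0,0,0,0,0],[0.0005,0,0,0,0,0]]' > path.dat && python3 -m crank path.dat|sed -n 4p; python3 g.py 4 && 
echo '[[0.0005,0,0,0,0,0],[0.0005,0,0,0,0,0]]' > path.dat && python3 -m crank path.dat|sed -n 4p; python3 g.py 4 && 
echo '[[0.0005,0,0,0,0,0],[0.0005,0,0,0,0,0]]' > path.dat && python3 -m crank path.dat|sed -n 4p; python3 g.py 4
```

```text
t 2.40  s=474.60mm  fx=-1.6 fy/z=[0.9 4.5] w=27.78
force: [-2.6, 0.6, 7.1]
t 2.60  s=475.56mm  fx=-2.4 fy/z=[0.6 7.1] w=27.66
t 2.60  s=475.56mm  fx=-2.4 fy/z=[0.6 7.1] w=27.66
t 2.60  s=475.56mm  fx=-2.4 fy/z=[0.6 7.1] w=27.66False
False
False
False
```

```bash
sed -i 's/sys.exit(\(.*\))$/sys.exit(int(\1))/' g.py
for_guard="python3 g.py 4"
echo '[[0.0005,0,0,0,0,0],[0.0005,0,0,0,0,0]]' > path.dat && python3 -m crank path.dat >/dev/null; $for_guard && 
echo '[[0.0005,0,0,0,0,0],[0.0005,0,0,0,0,0]]' > path.dat && python3 -m crank path.dat>/dev/null && $for_guard && 
echo '[[0.0005,0,0,0,0,0],[0.0005,0,0,0,0,0]]' > path.dat && python3 -m crank path.dat >/dev/null&& $for_guard && echo '[[0.0005,0,0,0,0,0],[0.0005,0,0,0,0,0]]' > path.dat && python3 -m crank path.dat >/dev/null&& $for_guard
```

```text
t 2.80  s=476.29mm  fx=-6.8 fy/z=[0.7 9.2] w=27.98
```

```bash
echo '[[0.0003,0,-0.0005,0,0,0],[0,0,0,0,0,0]]' > path.dat && python3 -m crank path.dat >/dev/null; python3 g.py 8 ; echo '[[0,0,0,0,0,0],[0,0,0,0,0,0],[0,0,0,0,0,0]]' > path.dat && python3 -m crank path.dat >/dev/null; python3 g.py 8
```

```text
t 3.00  s=476.31mm  fx=-5.8 fy/z=[0.6 5.3] w=27.71
t 3.30  s=476.31mm  fx=-4.9 fy/z=[-0.6  5.4] w=28.01
```

```bash
for i in 1; do echo '[[0.0004,0,0,0,0,0],[0,0,0,0,0,0]]' > path.dat && python3 -m crank path.dat >/dev/null; python3 g.py 6 && echo '[[0.0004,0,0,0,0,0],[0,0,0,0,0,0]]' > path.dat && python3 -m crank path.dat >/dev/null && python3 g.py 6 && echo '[[0.0004,0,0,0,0,0],[0,0,0,0,0,0]]' > path.dat && python3 -m crank path.dat >/dev/null && python3 g.py 6; done; python3 -c "
from h import *
o=ctrl.get_obs();print(o['ee_pos'],o['force'])"
```

```text
t 3.50  s=476.57mm  fx=-6.9 fy/z=[-0.1  7.5] w=27.55
t 3.70  s=476.74mm  fx=-8.6 fy/z=[-0.5  8.2] w=27.95
[0.47399789 0.0539732  0.06998612] [-8.63499555 -0.49671312  8.18248501]
```

```bash
echo '[[0.0003,0,0,0,0,0],[0,0,0,0,0,0],[0,0,0,0,0,0]]' > path.dat && python3 -m crank path.dat >/dev/null; python3 g.py 6;  echo '[[0,0,0,0,0,0],[0,0,0,0,0,0],[0,0,0,0,0,0]]' > path.dat && python3 -m crank path.dat >/dev/null; python3 g.py 6; 
G="python3 g.py 5.5"
echo '[[-0.001,0,0,0,0,0],[-0.001,0,0,0,0,0],[-0.001,0,0,0,0,0],[-0.001,0,0,0,0,0],[-0.001,0,0,0,0,0]]' > path.dat && python3 -m crank path.dat >/dev/null; $G; echo '[[-0.0007,0,0,0,0,0],[-0.0007,0,0,0,0,0]]' > path.dat && python3 -m crank path.dat >/dev/null; $G && echo '[[-0.0005,0,0,0,0,0],[-0.0005,0,0,0,0,0]]' > path.dat && python3 -m crank path.dat >/dev/null && $G && echo '[[-0.0005,0,0,0,0,0],[-0.0005,0,0,0,0,0]]' > path.dat && python3 -m crank path.dat >/dev/null && $G && echo '[[-0.0005,0,0,0,0,0],[-0.0005,0,0,0,0,0]]' > path.dat && python3 -m crank path.dat >/dev/null && $G && echo '[[-0.0005,0,0,0,0,0],[-0.0005,0,0,0,0,0]]' > path.dat && python3 -m crank path.dat >/dev/null && $G
```

```text
t 4.00  s=476.88mm  fx=-10.5 fy/z=[0.  9.4] w=27.85
t 4.30  s=476.89mm  fx=-11.1 fy/z=[-1.2  8.6] w=28.03
t 4.80  s=472.92mm  fx=2.9 fy/z=[1.6 0.9] w=27.80
t 5.00  s=471.42mm  fx=1.5 fy/z=[2.  0.3] w=28.15
t 5.20  s=470.39mm  fx=3.2 fy/z=[2.6 1.7] w=27.81
t 5.40  s=469.38mm  fx=2.9 fy/z=[1.9 2.7] w=27.77
t 5.60  s=468.35mm  fx=2.1 fy/z=[1.  2.4] w=28.07
t 5.80  s=467.36mm  fx=2.3 fy/z=[1.5 3.5] w=27.92
```

```bash
G="python3 g.py 7"
echo '[[-0.0005,0,0,0,0,0],[-0.0005,0,0,0,0,0]]' > path.dat && python3 -m crank path.dat >/dev/null; $G && echo '[[-0.0005,0,0,0,0,0],[-0.0005,0,0,0,0,0]]' > path.dat && python3 -m crank path.dat >/dev/null && $G && echo '[[-0.0005,0,0,0,0,0],[-0.0005,0,0,0,0,0]]' > path.dat && python3 -m crank path.dat >/dev/null && $G && echo '[[-0.0005,0,0,0,0,0],[-0.0005,0,0,0,0,0]]' > path.dat && python3 -m crank path.dat >/dev/null && $G && echo '[[-0.0005,0,0,0,0,0],[-0.0005,0,0,0,0,0]]' > path.dat && python3 -m crank path.dat >/dev/null && $G&& echo '[[-0.0005,0,0,0,0,0],[-0.0005,0,0,0,0,0]]' > path.dat && python3 -m crank path.dat >/dev/null && $G
```

```text
t 6.00  s=466.69mm  fx=6.4 fy/z=[ 2.3 -0.8] w=27.81
```

```bash
G="python3 g.py 9.5"
echo '[[0,0,0,0,0,0],[0,0,0,0,0,0]]' > path.dat && python3 -m crank path.dat >/dev/null; $G; echo '[[-0.0003,0,0,0,0,0],[0,0,0,0,0,0]]' > path.dat && python3 -m crank path.dat >/dev/null; $G && echo '[[-0.0003,0,0,0,0,0],[0,0,0,0,0,0]]' > path.dat && python3 -m crank path.dat >/dev/null && $G && echo '[[-0.0003,0,0,0,0,0],[0,0,0,0,0,0]]' > path.dat && python3 -m crank path.dat >/dev/null && $G && echo '[[-0.0003,0,0,0,0,0],[0,0,0,0,0,0]]' > path.dat && python3 -m crank path.dat >/dev/null && $G
```

```text
t 6.20  s=466.65mm  fx=5.3 fy/z=[1.8 2.2] w=27.87
t 6.40  s=466.54mm  fx=6.2 fy/z=[1.9 0.3] w=27.77
t 6.60  s=466.39mm  fx=8.2 fy/z=[ 2.6 -0.8] w=28.17
```

```bash
echo '[[-0.0005,0,0,0,0,0],[0,0,0,0,0,0],[0,0,0,0,0,0]]' > path.dat && python3 -m crank path.dat >/dev/null; python3 g.py 9; echo '[[0,0,0,0,0,0],[0,0,0,0,0,0],[0,0,0,0,0,0]]' > path.dat && python3 -m crank path.dat >/dev/null; python3 g.py 9
```

```text
t 6.90  s=466.12mm  fx=10.2 fy/z=[ 3.4 -3.3] w=27.73
t 7.20  s=466.10mm  fx=10.2 fy/z=[ 2.6 -3. ] w=27.95
```

```bash
echo '[[0.0005,0,0,0,0,0],[0,0,0,0,0,0]]' > path.dat && python3 -m crank path.dat >/dev/null; python3 g.py 9; echo '[[0,0,0,0,0,0],[0,0,0,0,0,0],[0,0,0,0,0,0]]' > path.dat && python3 -m crank path.dat 0.06 >/dev/null; python3 g.py 9;echo '[[0,0,-0.04,0,0,0],[0,0,-0.04,0,0,0],[0,0,-0.04,0,0,0],[0,0,-0.037,0,0,0],[0,0,0,0,0,0],[0,0,0,0,0,0]]' > path.dat && python3 -m crank path.dat
python3 - <<'E'
from h import *
import pickle
c=cam("wrist");pickle.dump(c,open("d2.pkl","wb"));o=ctrl.get_obs();print(o["ee_pos"],o["eef_rot"])
cv2.imwrite("pics/z2.png",cv2.resize(c["pixels"][95:215,275:370],None,fx=5,fy=5,interpolation=cv2.INTER_CUBIC))
E
```

```text
t 7.40  s=466.32mm  fx=8.4 fy/z=[ 2.5 -0.6] w=27.74
t 7.70  s=465.24mm  fx=0.4 fy/z=[-0.2  0.2] w=48.61
time_s: 8.3
ee_pos: [0.463, 0.0522, 0.2269]
eef_rot: [3.141, -0.0, 0.147]
force: [0.7, -0.5, -1.0]
grip_width: 0.0598
grip_force: 0.0
[0.4626438  0.05223237 0.2259826 ] [-3.14143904e+00  1.44350763e-03  1.46644996e-01]
```

View pics/z2.png

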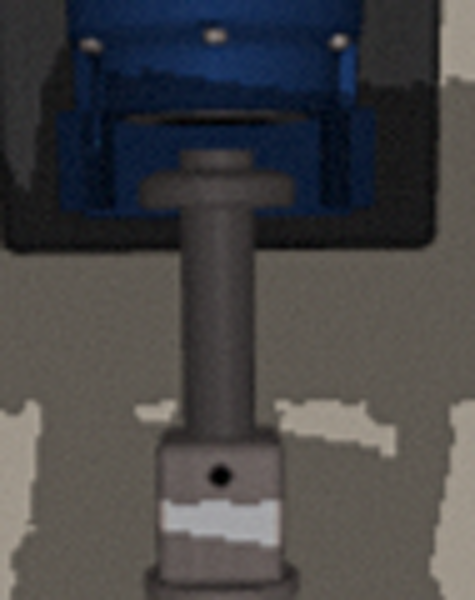

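The zoomed view shows the flange pulled out. Its rear top edge is at about row 129.5, the housing face's top edge at about row 117, the cheeks sit either side at columns 293 and 342, and the hub rear edge is at row 183.4.

Run:
```python
from h import *
import pickle
w=pickle.load(open("d2.pkl","rb"));u=np.array([np.cos(.15),np.sin(.15),0]);n=np.array([-u[1],u[0],0])
C=lambda x,y:(275+x/5,95+y/5)
for k,x,y,z in [("facetop",215,111,.092),("facetop_lo",215,120,.092),("flange rear",215,172,.083),("flange front",217,203,.083),("hub rear",220,442,.08),("hub front",220,572,.08),("hub L",158,500,.08),("hub R",283,500,.08),("neckL",180,300,.07),("neckR",254,300,.07),("flL",140,188,.066),("flR",296,188,.066),
 ("cheekL out",58,112,.081),("cheekR out",375,112,.081),("cheekLout front",60,208,.081),("cheekR front",373,208,.081),("cheekL in",95,150,.081),("cheekR in",338,150,.081)]:
    P=onz(w,*C(x,y),z);print(k,(P@u*1e3).round(1),(P@n*1e3).round(1))
print(np.array(w["extrinsics"])[:3,3]@u,np.array(w["extrinsics"])[:3,3]@n)
g=cv2.cvtColor(w["pixels"],cv2.COLOR_BGR2GRAY)
print(g[108:140,316:320].mean(1).round().tolist(), g[108:140,306:310].mean(1).round().tolist())
```

```text
facetop 547.8 -17.5
facetop_lo 546.1 -17.5
flange rear 536.3 -17.4
flange front 530.2 -17.8
hub rear 480.2 -18.3
hub front 451.4 -18.2
hub L 467.6 -4.8
hub R 467.5 -31.9
neckL 509.7 -9.7
neckR 509.6 -25.7
flL 533.3 -1.2
flR 533.2 -34.8
cheekL out 548.3 14.4
cheekR out 548.1 -49.9
cheekLout front 529.3 14.5
cheekR front 529.1 -49.9
cheekL in 540.8 7.1
cheekR in 540.6 -42.5
0.5319033406366838 -0.018316397411538836
[48.0, 49.0, 46.0, 32.0, 26.0, 26.0, 26.0, 25.0, 24.0, 49.0, 29.0, 4.0, 22.0, 27.0, 26.0, 24.0, 33.0, 62.0, 70.0, 67.0, 55.0, 42.0, 53.0, 68.0, 70.0, 71.0, 74.0, 64.0, 58.0, 65.0, 68.0, 66.0] [40.0, 30.0, 21.0, 23.0, 22.0, 24.0, 26.0, 23.0, 20.0, 27.0, 29.0, 16.0, 22.0, 28.0, 26.0, 26.0, 26.0, 24.0, 27.0, 25.0, 28.0, 34.0, 42.0, 48.0, 50.0, 53.0, 50.0, 50.0, 41.0, 30.0, 22.0, 22.0]
```

```bash
echo '[[0.002,0.0485,0,0,0,0],[0.002,0.0485,0,0,0,0],[0.002,0.0485,0,0,0,0],[0.002,0.0485,0,0,0,0],[0.002,0.0485,0,0,0,0],[0.002,0.0485,0,0,0,0],[0,0,0,0,0,-0.078],[0,0,0,0,0,0],[0,0,0,0,0,0],[0,0,0,0,0,0]]' > path.dat && python3 -m crank path.dat 0.06
python3 - <<'E'
from h import *
import pickle
c=cam("wrist");pickle.dump(c,open("d3.pkl","wb"));o=ctrl.get_obs();print(o["ee_pos"],o["eef_rot"])
cv2.imwrite("pics/z3.png",cv2.resize(c["pixels"][130:260,230:420],None,fx=4,fy=4,interpolation=cv2.INTER_CUBIC))
h=cv2.cvtColor(c["pixels"],cv2.COLOR_BGR2HSV)
m=cv2.inRange(h,(15,120,40),(35,255,255));m[:100]=0;m[240:]=0;N,_,S,C=cv2.connectedComponentsWithStats(m);print([(C[i],S[i]) for i in range(1,N) if S[i,4]>20])
E
```

```text
time_s: 9.35
ee_pos: [0.5175, -0.2329, 0.2265]
eef_rot: [-3.141, 0.001, 0.224]
force: [0.4, -0.2, -0.1]
grip_width: 0.0598
grip_force: 0.0
[ 0.51756973 -0.23295799  0.22680251] [-3.14138826e+00  2.17566218e-04  2.24715688e-01]
[(array([319.5       , 198.76470588]), array([312, 191,  16,  16, 238], dtype=int32))]
```

View pics/z3.png

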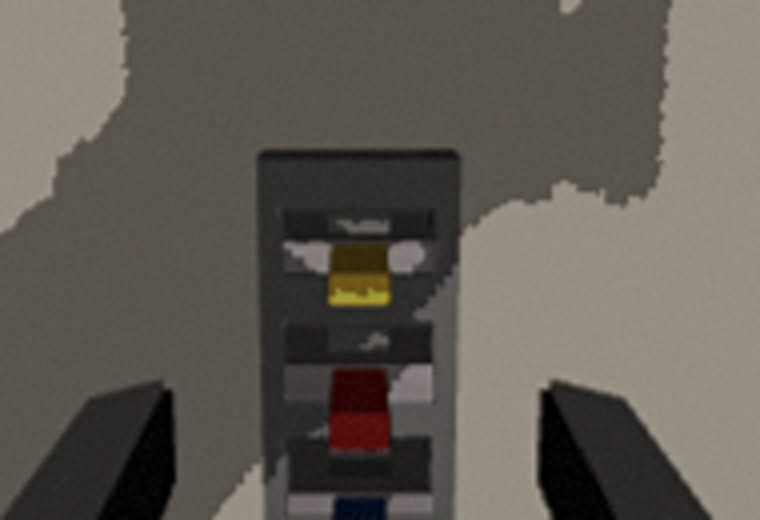

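The crop shows the yellow tab's top face at rows 198 to 206, columns 312 to 328, centred between the fingers. The red tab is below it at row 236, and the rack is aligned with the tool.

Run:
```python
from h import *
import pickle
w=pickle.load(open("d3.pkl","rb"));a=.2247;u=np.array([np.cos(a),np.sin(a),0]);n=np.array([-u[1],u[0],0]);T=np.array([ 0.51757,-0.23296,0])
C=lambda x,y:(230+x/4,130+y/4)
for k,x,y,z in [("tab top back",360,273,.102),("tab top front",360,305,.102),("tabL",328,290,.102),("tabR",391,290,.102),("bridge back",300,241,.062),("bridge front",300,272,.062),("bridge L",284,255,.062),("bridgeR",434,255,.062),("slot back",300,209,.026),("rackL",262,300,.026),("rackR",458,300,.026)]:
    P=onz(w,*C(x,y),z)-T;print(k,(P@u*1e3).round(1),(P@n*1e3).round(1))
print(w["pixels"][190:212,318:322].mean(1).round().astype(int).tolist())
```

```text
tab top back 3.1 -1.5
tab top front -5.2 -1.5
tabL -1.3 6.6
tabR -1.3 -9.3
bridge back 3.5 15.5
bridge front -5.6 15.6
bridge L -0.6 20.1
bridgeR -0.6 -22.8
slot back 6.8 17.2
rackL -22.8 29.7
rackR -22.8 -33.2
[[37, 45, 50], [23, 47, 57], [12, 42, 56], [10, 40, 55], [12, 42, 56], [12, 43, 56], [12, 42, 54], [11, 42, 55], [19, 63, 82], [29, 85, 109], [27, 86, 111], [28, 85, 110], [27, 84, 108], [33, 102, 119], [48, 144, 150], [46, 142, 158], [42, 79, 90], [43, 42, 44], [44, 43, 44], [44, 44, 46], [43, 45, 46], [38, 40, 41]]
```

```bash
echo '[[-0.0011,0.0014,0.04,0,0,0],[0,0,0.04,0,0,0],[0,0,0.035,0,0,0],[0,0,0.019,0,0,0],[0,0,0,0,0,0],[0,0,0,0,0,0]]' > path.dat && python3 -m crank path.dat 0.05 && echo '[[0,0,0,0,0,0],[0,0,0,0,0,0],[0,0,0,0,0,0],[0,0,0,0,0,0],[0,0,0,0,0,0]]' > path.dat && python3 -m crank path.dat 0.005 40
```

```text
time_s: 10.0
ee_pos: [0.5172, -0.2352, 0.0938]
eef_rot: [3.141, -0.001, 0.225]
force: [-0.8, -0.3, -0.1]
grip_width: 0.05
grip_force: 0.0
time_s: 10.5
ee_pos: [0.5168, -0.2353, 0.0931]
eef_rot: [-3.141, -0.0, 0.225]
force: [-0.3, 1.7, -0.4]
grip_width: 0.0158
grip_force: 40.0
```

```bash
echo '[[0,0,-0.01,0,0,0],[0,0,-0.02,0,0,0],[0,0,-0.035,0,0,0],[0,0,-0.035,0,0,0],[0,0,-0.03,0,0,0],[0,0,0,0,0,0]]' > path.dat && python3 -m crank path.dat && echo '[[0.005,-0.0165,0,0,0,0],[0.011,-0.036,0,0,0,0],[0.011,-0.036,0,0,0,0],[0.0125,-0.036,0,0,0,0],[0.0125,-0.036,0,0,0,0],[0.0125,-0.036,0,0,0,0],[0.0125,-0.036,0,0,0,0],[0.0113,-0.036,0,0,0,0],[0,-0.018,0,0,0,0.075],[0,0,0,0,0,0]]' > path.dat && python3 -m crank path.dat && echo '[[0,0,0,0,0,0],[0,0,0,0,0,0]]' > path.dat && python3 -m crank path.dat
python3 - <<'E'
from h import *
import pickle
c=cam("wrist");pickle.dump(c,open("d4.pkl","wb"));o=ctrl.get_obs();print(o["ee_pos"],o["eef_rot"],o["force"],o["grip_width"])
u=np.array([np.cos(.15),np.sin(.15),0]);n=np.array([-u[1],u[0],0]);print(o["ee_pos"]@u,o["ee_pos"]@n)
cv2.imwrite("pics/z4.png",cv2.resize(c["pixels"][140:290,230:410],None,fx=4,fy=4,interpolation=cv2.INTER_CUBIC))
E
```

```text
time_s: 11.1
ee_pos: [0.5179, -0.2361, 0.2279]
eef_rot: [3.137, -0.005, 0.225]
force: [-0.4, -0.6, -1.6]
grip_width: 0.0162
grip_force: 40.0
time_s: 12.1
ee_pos: [0.5378, 0.0662, 0.2217]
eef_rot: [-3.141, 0.002, 0.151]
force: [0.3, -0.9, -2.4]
grip_width: 0.0154
grip_force: 40.0
time_s: 12.3
ee_pos: [0.5388, 0.0629, 0.2225]
eef_rot: [3.142, 0.001, 0.15]
force: [0.6, -0.4, -2.3]
grip_width: 0.0154
grip_force: 40.0
[0.53890519 0.0627468  0.22261592] [3.14154384e+00 6.23221521e-04 1.49686336e-01] [ 0.4240598  -0.47400468 -1.6315238 ] 0.01551611919564022
0.5422306313160921 -0.018490761814265073
```

View pics/z4.png

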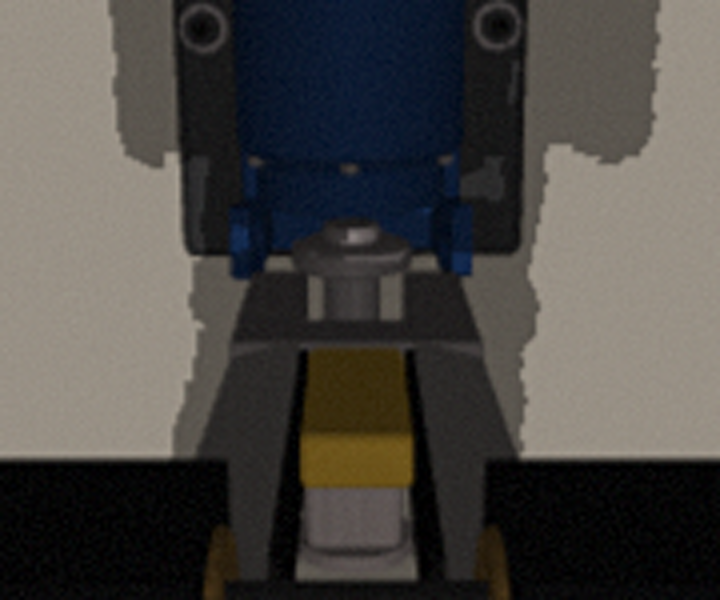

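The view shows the shim hanging straight. The tab's top face is at crop rows 433 to 487, columns 302 to 412, and the neck is nearly centred between the legs, with the flange just behind.

Run:
```python
from h import *
import pickle
w=pickle.load(open("d4.pkl","rb"));u=np.array([np.cos(.15),np.sin(.15),0]);n=np.array([-u[1],u[0],0])
C=lambda x,y:(230+x/4,140+y/4)
for k,x,y,z in [("tab back",357,433,.2316),("tab front",357,487,.2316),("tabL",302,460,.2316),("tabR",412,460,.2316),("bridge L",233,345,.1916),("bridge R",482,345,.1916),("slotL",308,300,.1356),("slotR",403,300,.1356),("facetop",350,203,.092),("flange L",295,245,.066),("flange R",410,245,.066),("cheek front L",232,277,.081),("cheek fr R",470,274,.081),("neckL",323,300,.066),("neckR",381,300,.066)]:
    P=onz(w,*C(x,y),z);print(k,(P@u*1e3).round(1),(P@n*1e3).round(1))
```

```text
tab back 547.0 -19.1
tab front 538.9 -19.1
tabL 542.9 -11.5
tabR 543.0 -26.8
bridge L 546.6 2.2
bridge R 546.6 -40.7
slotL 538.6 -8.4
slotR 538.6 -29.4
facetop 551.9 -17.5
flange L 534.7 -1.9
flange R 534.7 -34.2
cheek front L 529.4 14.3
cheek fr R 530.3 -49.7
neckL 518.7 -9.7
neckR 518.7 -26.2
```

```bash
cat > gz.py <<'E'
import sys
from h import *
o=ctrl.get_obs();u=np.array([np.cos(.15),np.sin(.15),0]);n=np.array([-u[1],u[0],0]);p=o["ee_pos"]*1e3;f=o["force"]
print("t %.2f s=%.2f n=%.2f z=%.2f  fs=%.1f fn=%.1f fz=%.1f w=%.2f"%(o["time_s"],p@u,p@n,p[2],f@u,f@n,f[2],o["grip_width"]*1e3))
sys.exit(int(f[2]>float(sys.argv[1]) or abs(f@u)>5 or abs(f@n)>7))
E
echo '[[0.0003,-0.0012,0.02,0,0,0],[0,0,0.02,0,0,0],[0,0,0.005,0,0,0],[0,0,0,0,0,0]]' > path.dat && python3 -m crank path.dat>/dev/null; python3 gz.py 3 && echo '[[0,0,0.005,0,0,0],[0,0,0.005,0,0,0]]' > path.dat && python3 -m crank path.dat >/dev/null && python3 gz.py 3 && echo '[[0,0,0.004,0,0,0],[0,0,0.004,0,0,0]]' > path.dat && python3 -m crank path.dat >/dev/null && python3 gz.py 3 && echo '[[0,0,0.004,0,0,0],[0,0,0.004,0,0,0]]' > path.dat && python3 -m crank path.dat >/dev/null && python3 gz.py 3 && echo '[[0,0,0.004,0,0,0],[0,0,0.004,0,0,0]]' > path.dat && python3 -m crank path.dat >/dev/null && python3 gz.py 3
```

```text
t 12.75 s=542.50 n=-17.06 z=177.55  fs=0.1 fn=0.3 fz=-0.8 w=15.83
t 12.95 s=543.12 n=-16.71 z=168.50  fs=-0.6 fn=-0.2 fz=-1.5 w=15.72
t 13.15 s=542.79 n=-16.54 z=159.80  fs=0.0 fn=-0.3 fz=-1.9 w=15.51
t 13.35 s=542.77 n=-16.51 z=151.63  fs=0.3 fn=-0.2 fz=-1.4 w=15.60
t 13.55 s=542.76 n=-16.49 z=143.60  fs=-0.8 fn=-0.1 fz=-1.7 w=15.97
```

```bash
echo '[[0,0.0005,0.004,0,0,0],[0,0,0.004,0,0,0]]' > path.dat && python3 -m crank path.dat>/dev/null; python3 gz.py 3 && echo '[[0,0,0.004,0,0,0],[0,0,0.004,0,0,0]]' > path.dat && python3 -m crank path.dat >/dev/null && python3 gz.py 3 && echo '[[0,0,0.0015,0,0,0],[0,0,0.0015,0,0,0]]' > path.dat && python3 -m crank path.dat >/dev/null && python3 gz.py 3 && echo '[[0,0,0.0007,0,0,0],[0,0,0.0007,0,0,0]]' > path.dat && python3 -m crank path.dat >/dev/null && python3 gz.py 3 && echo '[[0,0,0.0007,0,0,0],[0,0,0.0007,0,0,0]]' > path.dat && python3 -m crank path.dat >/dev/null && python3 gz.py 3 && echo '[[0,0,0.0007,0,0,0],[0,0,0.0007,0,0,0]]' > path.dat && python3 -m crank path.dat >/dev/null && python3 gz.py 3
```

```text
t 13.75 s=542.76 n=-17.08 z=135.62  fs=-0.4 fn=0.8 fz=-1.1 w=15.89
t 13.95 s=542.76 n=-17.04 z=127.61  fs=0.5 fn=-0.1 fz=-1.1 w=15.97
t 14.15 s=542.77 n=-17.01 z=124.82  fs=0.7 fn=0.4 fz=-2.1 w=15.50
t 14.35 s=542.80 n=-17.02 z=123.63  fs=-0.2 fn=0.2 fz=-1.0 w=15.63
t 14.55 s=542.98 n=-17.04 z=122.83  fs=-3.9 fn=0.3 fz=11.1 w=15.45
```

```bash
echo '[[0,0,-0.0006,0,0,0],[0,0,0,0,0,0]]' > path.dat && python3 -m crank path.dat>/dev/null; python3 gz.py 3; echo '[[0,0,0,0,0,0],[0,0,0,0,0,0],[0,0,0,0,0,0]]' > path.dat && python3 -m crank path.dat 0.04 >/dev/null; python3 gz.py 3; echo '[[0,0,-0.015,0,0,0],[0,0,-0.035,0,0,0],[0,0,-0.04,0,0,0],[-0.025,0,-0.01,0,0,0],[-0.05,0,0,0,0,0],[0,0,0,0,0,0],[0,0,0,0,0,0],[0,0,0,0,0,0]]' > path.dat && python3 -m crank path.dat 0.05 >/dev/null
python3 - <<'E'
from h import *
import pickle
D={n:cam(n) for n in ("wrist","side")};pickle.dump(D,open("d5.pkl","wb"));o=ctrl.get_obs()
u=np.array([np.cos(.15),np.sin(.15),0]);n=np.array([-u[1],u[0],0]);p=o["ee_pos"];print(p,p@u,p@n,o["eef_rot"])
a=cv2.resize(D["wrist"]["pixels"][90:225,270:370],None,fx=4,fy=4,interpolation=cv2.INTER_CUBIC)
b=cv2.resize(D["side"]["pixels"][160:250,270:370],None,fx=4,fy=6,interpolation=cv2.INTER_CUBIC)
cv2.imwrite("pics/z5.png",np.hstack([a,b]) if a.shape[0]==b.shape[0] else a)
E
```

```text
t 14.75 s=542.84 n=-17.01 z=122.99  fs=-1.1 fn=0.7 fz=3.0 w=16.12
t 15.05 s=542.78 n=-17.03 z=122.71  fs=-0.3 fn=-0.2 fz=-0.7 w=36.41
[0.4658744  0.05314377 0.22267424] 0.468584842348384 -0.017072378624124765 [-3.14159237e+00 -8.32663497e-05  1.49810556e-01]
```

View pics/z5.png

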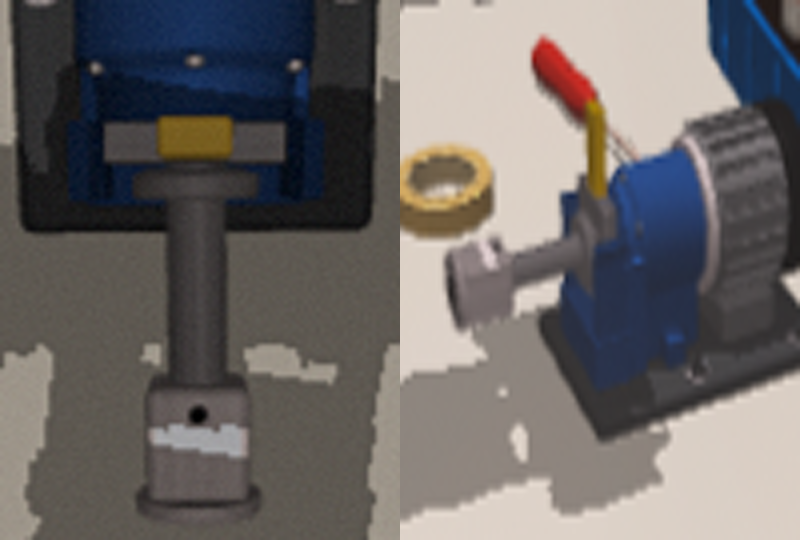

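The picture shows the yellow shim standing upright in the pocket between face and flange, feet down. The hub is at crop rows 385 to 500, wrist rows 186 to 215.

```bash
echo '[[-0.0033,0.0004,0.03,0,0,0],[0,0,0.04,0,0,0],[0,0,0.04,0,0,0],[0,0,0.03,0,0,0],[0,0,0.013,0,0,0],[0,0,0,0,0,0],[0,0,0,0,0,0]]' > path.dat && python3 -m crank path.dat 0.06 >/dev/null; python3 gz.py 3;  echo '[[0,0,0,0,0,0],[0,0,0,0,0,0],[0,0,0,0,0,0],[0,0,0,0,0,0]]' > path.dat && python3 -m crank path.dat 0.02 30 >/dev/null; python3 gz.py 9
G="python3 g.py 8.5"
echo '[[-0.0004,0,0,0,0,0],[0,0,0,0,0,0]]' > path.dat && python3 -m crank path.dat >/dev/null; $G && echo '[[-0.0004,0,0,0,0,0],[0,0,0,0,0,0]]' > path.dat && python3 -m crank path.dat >/dev/null && $G && echo '[[-0.0004,0,0,0,0,0],[0,0,0,0,0,0]]' > path.dat && python3 -m crank path.dat >/dev/null && $G && echo '[[-0.0004,0,0,0,0,0],[0,0,0,0,0,0]]' > path.dat && python3 -m crank path.dat >/dev/null && $G
```

```text
t 16.65 s=465.00 n=-17.44 z=69.99  fs=0.2 fn=-0.9 fz=-0.5 w=60.11
t 17.05 s=464.62 n=-17.42 z=70.11  fs=-0.4 fn=-1.0 fz=0.2 w=31.48
t 17.25  s=464.38mm  fx=0.8 fy/z=[-1.2  1.8] w=27.42
t 17.45  s=464.16mm  fx=4.0 fy/z=[-1.6  0.5] w=27.85
t 17.65  s=463.90mm  fx=6.9 fy/z=[-1.4 -0.5] w=27.93
t 17.85  s=463.70mm  fx=7.7 fy/z=[-1.  -1.9] w=27.72
```

```bash
G="python3 g.py 11.2"
echo '[[-0.0004,0,0,0,0,0],[0,0,0,0,0,0]]' > path.dat && python3 -m crank path.dat >/dev/null; $G && echo '[[-0.0003,0,0,0,0,0],[0,0,0,0,0,0]]' > path.dat && python3 -m crank path.dat >/dev/null && $G;echo '[[0,0,0,0,0,0],[0,0,0,0,0,0],[0,0,0,0,0,0],[0,0,0,0,0,0]]' > path.dat && python3 -m crank path.dat >/dev/null; $G
```

```text
t 18.05  s=463.52mm  fx=9.2 fy/z=[-0.5 -2.5] w=28.04
t 18.25  s=463.35mm  fx=12.0 fy/z=[-0.9 -5.3] w=27.63
t 18.65  s=463.37mm  fx=11.2 fy/z=[ 1. -4.] w=28.21
```

```bash
G="python3 g.py 3.5"
echo '[[0.0006,0,0,0,0,0],[0.0006,0,0,0,0,0],[0.0005,0,0,0,0,0],[0,0,0,0,0,0]]' > path.dat && python3 -m crank path.dat >/dev/null; python3 g.py 9; echo '[[0.0004,0,0,0,0,0],[0,0,0,0,0,0]]' > path.dat && python3 -m crank path.dat >/dev/null; $G && echo '[[0.0003,0,0,0,0,0],[0,0,0,0,0,0]]' > path.dat && python3 -m crank path.dat >/dev/null && $G && echo '[[0.0003,0,0,0,0,0],[0,0,0,0,0,0]]' > path.dat && python3 -m crank path.dat >/dev/null && $G && echo '[[0.0003,0,0,0,0,0],[0,0,0,0,0,0]]' > path.dat && python3 -m crank path.dat >/dev/null && $G && echo '[[0.0003,0,0,0,0,0],[0,0,0,0,0,0]]' > path.dat && python3 -m crank path.dat >/dev/null && $G && echo '[[0.0003,0,0,0,0,0],[0,0,0,0,0,0]]' > path.dat && python3 -m crank path.dat >/dev/null && $G && echo '[[0.0003,0,0,0,0,0],[0,0,0,0,0,0]]' > path.dat && python3 -m crank path.dat >/dev/null && $G
```

```text
t 19.05  s=464.15mm  fx=2.5 fy/z=[-2.8  4.2] w=27.94
t 19.25  s=464.30mm  fx=1.6 fy/z=[-3.2  6.2] w=27.85
t 19.45  s=464.42mm  fx=-1.2 fy/z=[-4.3  7.2] w=27.62
t 19.65  s=464.65mm  fx=-2.0 fy/z=[-2.6  9.2] w=27.53
t 19.85  s=464.90mm  fx=-1.7 fy/z=[-3.9  8.6] w=28.05
t 20.05  s=465.20mm  fx=-2.2 fy/z=[-4.   9.5] w=27.58
t 20.25  s=465.48mm  fx=-1.7 fy/z=[-3.5  7.5] w=27.66
t 20.45  s=465.69mm  fx=-3.6 fy/z=[-4.6  8.7] w=28.15
```

```bash
G="python3 g.py 4.5"
echo '[[0.0003,0,0,0,0,0],[0,0,0,0,0,0]]' > path.dat && python3 -m crank path.dat >/dev/null; $G && echo '[[0.0003,0,0,0,0,0],[0,0,0,0,0,0]]' > path.dat && python3 -m crank path.dat >/dev/null && $G && echo '[[0.0003,0,0,0,0,0],[0,0,0,0,0,0]]' > path.dat && python3 -m crank path.dat >/dev/null && $G && echo '[[0.0003,0,0,0,0,0],[0,0,0,0,0,0]]' > path.dat && python3 -m crank path.dat >/dev/null && $G
```

```text
t 20.65  s=465.74mm  fx=-5.0 fy/z=[-5.3 11.8] w=27.41
t 20.85  s=465.81mm  fx=-7.7 fy/z=[-5.7 13.2] w=28.14
```

```bash
echo '[[-0.0002,0,-0.0005,0,0,0],[0,0,0,0,0,0]]' > path.dat && python3 -m crank path.dat >/dev/null; python3 g.py 9; echo '[[0,0,0,0,0,0],[0,0,0,0,0,0],[0,0,0,0,0,0],[0,0,0,0,0,0]]' > path.dat && python3 -m crank path.dat 0.06 >/dev/null; python3 g.py 9; echo '[[0,0,-0.02,0,0,0],[0,0,-0.04,0,0,0],[0,0,-0.04,0,0,0],[0,0,-0.04,0,0,0],[0,0,-0.014,0,0,0],[0,0,0,0,0,0],[0,0,0,0,0,0],[0,0,0,0,0,0]]' > path.dat && python3 -m crank path.dat
python3 - <<'E'
from h import *
D={n:cam(n) for n in ("wrist","side")}
a=cv2.resize(D["wrist"]["pixels"][90:225,270:370],None,fx=4,fy=4,interpolation=cv2.INTER_CUBIC)
b=cv2.resize(D["side"]["pixels"][160:250,270:370],None,fx=4,fy=6,interpolation=cv2.INTER_CUBIC)
cv2.imwrite("pics/z6.png",np.hstack([a,b]))
E
```

```text
t 21.05  s=465.74mm  fx=-3.8 fy/z=[-5.1  4.4] w=27.90
t 21.45  s=466.37mm  fx=0.2 fy/z=[ 0.  -0.4] w=56.37
time_s: 22.25
ee_pos: [0.4633, 0.0525, 0.2228]
eef_rot: [-3.141, 0.002, 0.15]
force: [0.0, 0.1, -0.1]
grip_width: 0.0601
grip_force: 0.0
```

View pics/z6.png

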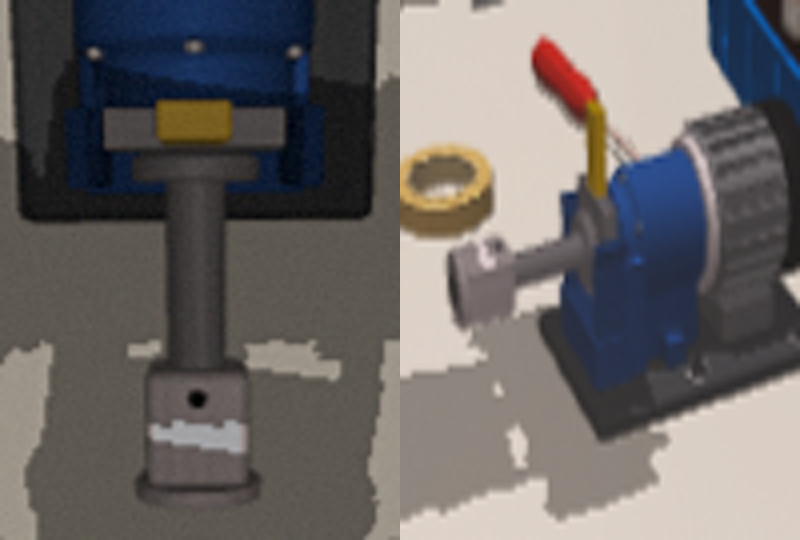

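The flange now rests against the upright shim, which is clamped lightly against the face. The gripper is clear and nothing else has moved.

```bash
python3 -c "
from station import ctrl
print(ctrl.hand_in())"
```

```text
the job is handed in; nothing more can be done
None
```

I measured about 9.1 mm of end float (an 11.1 mm gap), fitted the yellow 9.5 mm shim fully home, proved that about 1.5 mm of float is left, pushed the flange back onto the shim, let go and handed the job in at about 22 s, with the stops loaded to roughly 10 N at most.

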